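# Start the loaded micro-centrifuge

### The arm

A 6-joint arm with a two-finger parallel gripper is mounted at the origin on the work surface. World frame = base frame: x ahead of the robot, y to its left, z up, the work surface at z = 0. Lengths are in mm, angles in rad, forces in N, time in s.
With the tool pointing down it reaches from about 275 to 1000 mm from the base axis. Payload 8.4 kg.
Tool frame: the origin (TCP) lies at the very end of the fingers, on their centre line; the grasp point (between the pads) lies 19 mm behind it (r.tcp_to_grasp is the distance from the TCP to the grasp point, in mm); z points along the fingers, y is the line along which they close (so a half turn about z gives the same grasp; the last joint's range is limited). The gripper opens to 85 mm and grips with 20 to 120 N. Pads are 22 mm wide; open, the fingers measure 114 mm over their backs; the gripper's body (76 mm by 85 mm) begins 54 mm behind the grasp point. The pads swing forward as they close: fully open they stand 13 mm farther back than shut.
Start: joints at [-1.115, 0.353, 1.633, -0, 1.155, -0.002], TCP at [276.234, -560.645, 231.281] pointing down, gripper open.
Joint ranges: [-2.63, 2.63], [-0.92, 2.1], [0.06, 2.66], [-1.3, 4.44], [0, 2.69], [-3.02, 3.02]. Speed limits (rad/s): [2.22, 2.22, 2.79, 3.14, 3.14, 3.14].

### API

Orientations are given as [roll, pitch, yaw] about the fixed x, y, z axes, in that order (R = Rz(yaw) Ry(pitch) Rx(roll)).
In Python, from rig import r gives the robot as it stands. The module is installed in compiled form; this text tells all that it offers.
- The arm moves only by the tool play_rows, never from a script. Its argument "rows" is a list of rows, each an object with "dp": the shift along the tool's x, y, z in units of 40 mm (1.0 is 40 mm), a list of three; "turn": the turn, a rotation vector about the tool's x, y, z in units of 6 degrees (1.0 is 6 degrees), a list of three; "fingers": the closure, from 0 (fully open) to 1 (shut). In form: [{"dp": [tx, ty, tz], "turn": [wx, wy, wz], "fingers": fingers}, ...]. A call has 1 to 5 rows; each row shifts and turns the commanded pose from where the row before left it, along the tool's axes as they then stand; what a row does not reach is not made up. A row lasts 1/12 s, in which the tool goes at most 41.7 mm and 7.16 degrees, less where a joint would pass 70% of its speed; a pose out of reach is approached as far as the arm can. A call is refused whole if a number of a shift passes 1 or a number of a turn 1, either way. A call with a gripper value outside its range is refused whole. The fingers move at their own pace and stop on an object; "force" is the grip in N (left out, the last holds). Time passes only in rows, so rows that do not move let the fingers close. It gives the time, the measured TCP pose, the force, the opening and the grip force at its end, in the units of the state.
- r.sense(): the state, without advancing time (a new reading comes with each control period).
- r.grab_frame(name): name is "side" or "top"; returns a dict with "pixels" (420x560x3 uint8, red, green, blue), "fx", "fy", "cx", "cy" (pixels), "pose" (4x4, takes a point from camera to world coordinates). Camera axes: x right, y down, z forward; pixel columns grow to the right and rows downward; lengths in mm; the calibration is good to about 2 mm. A picture is of the moment at which its call begins. There is no depth.
- r.sign_off(): hands the job in; it is judged then, once.
The state is a dict: "clock": time; "qpos": joint angles; "qvel": joint speeds; "joint_efforts": joint torques, N m; "eef_pos": TCP position; "tcp_rot": TCP orientation; "contact_force": force on the tool from outside, world axes, zero at the start; "wrist_torque": the same for the moment, N m; "opening": opening from 0.0 (shut) to 1.0 (fully open); "grasp_force": force on a finger pad.
Only numpy, scipy, OpenCV 4.12 (cv2) and the standard library are available. Lean on these libraries where they do the work, as an engineer would, in place of code of your own. Each camera call takes 0.05 s, during which the arm holds its last target. There are 200 camera calls.

### The job

The micro-centrifuge is loaded and its lid stands ajar: with the fingertips, and without grasping or lifting anything, press the black power button in, then press the lid gently down by the thumb pad at its front edge until it is fully shut, then tap the green start key all the way down and let it spring back. Keep every touch light, leave the red stop key alone, do not press start before the power is in and the lid is shut, and do not disturb the bottle, tube rack and tip box beside the machine.

Things in the scene. Friction and masses are not known exactly. Their poses are not given: they have to be found in the camera images.
- centrifuge: off-white micro-centrifuge, fixed, 226 wide (y) x 275 deep (x -145 to +130) x 132 mm high shut; origin on the bench under it; x points from its front (panel) to its back (hinge), z up. The front 95 mm is a panel sloping 18 degrees, 84 mm high in front, 114 where the lid begins at x -47. One key row at x -105: black power at y +86, flat blue display, green start at y -36, red stop at y -86.
- power_face (a point): centre of the face of the black round power button (with a white power mark on a white bezel), 22 mm diameter, standing 7 mm proud of the panel when out; z axis points out of the panel, x up its slope. The point moves with the button.
- power_button (a joint): travel of the power button into the panel: 0 out (off, as at the start), 0.004 m fully in (on). It is a latching button: it takes about 3 N to push and stays where it is pushed.
- lid_pad (a point): centre of the dark ribbed thumb pad (20 x 70 mm) on top of the lid at its front edge, 155 mm in front of the hinge axis and 15 mm above it when shut (133 mm above the bench); the lid's edge is 12 mm farther forward. z is square to the lid's top, x points to the hinge. Moves with the lid.
- lid_hinge (a point): middle of the hinge axis at the back of the centrifuge, 118 mm above the bench; the axis runs along the y axis of the centrifuge.
- lid (a joint): opening angle of the flat off-white lid (172 x 212 x 14 mm, 0.35 kg) about its rear hinge, rad: 0 shut, growing as its front rises; starts 0.3 to 0.55. The stiff hinge keeps it where it is left; about 3 N pressed down near the front edge moves it to its stop at 0. The plastic flexes about 1 mm at the pad for 6 N pressed.
- start_face (a point): centre of the face of the green round start key, 22 mm diameter, 7 mm proud of the panel; axes as for power_face. Moves with the key.
- start_key (a joint): travel of the green start key into the panel: 0 up, 0.004 m fully down; sprung, 1 N to begin and about 3.5 N fully down, returns when let go.
- stop_face (a point): centre of the face of the red round stop key, same size, 50 mm to the right (-y of the centrifuge) of the start key; must not be pressed.
- stop_key (a joint): travel of the red stop key, 0 up to 0.004 m down, sprung like the start key.
- reagent_bottle_mid (a point): amber bottle with a blue cap, 58 mm diameter, 130 mm tall, standing loose beside the centrifuge; the point is at its centre half-way up, z along the bottle. Not to be moved.
- tube_rack_mid (a point): blue tube rack with coloured caps, 70 x 120 mm, 44 mm high, loose beside the centrifuge; the point is at its centre, 20 mm up. Not to be moved.
- tip_box_mid (a point): orange pipette-tip box with a pale lid, 85 x 120 x 67 mm, loose beside the centrifuge; the point is at its centre, 33 mm up. Not to be moved.

How it is judged:
By the outcome, as a careful person would: the job done as asked, in the order asked, and still so for the second after the job is handed in, with the robot touching nothing.
It also fails if it takes over 48 s, if anything falls off the work surface, if the arm or the gripper's body presses on something with over 40 N, if the wrist force passes 120 N, or if a joint passes its speed limit or range.

## Working session

There is one attempt and no reset: what is moved stays moved. The work goes in short steps, Python scripts to look and compute and a tool call to move; the robot and the scene stay as the last step left them, time stands still between calls to the robot, and variables do not carry over. Pictures are saved under pics/ and viewed, at most 10 in all, crops included, and the job is handed in when it is done.

Besides the shell and the picture viewer there is one more tool, called after "Emit:" as name(argument=value, ...), one argument or row to a line, values as JSON. play_rows: Moves the arm, as the interface text tells. Its arguments: {"type":"object","properties":{"rows":{"type":"array"},"force":{"type":"number"}},"required":["rows"]}

```bash
mkdir -p pics; python3 - <<'E'
from rig import r
import cv2,numpy as np
for n in("side","top"):
    f=r.grab_frame(n); cv2.imwrite(f"pics/{n}0.png",f["pixels"][:,:,::-1]); print(n,f["fx"],f["cx"],f["cy"],np.round(f["pose"],3).tolist())
print(r.sense())
E
```

```text
side 420.120100990724 279.79480221001364 212.85036950375317 [[-0.811, -0.365, 0.457, 199.658], [-0.584, 0.535, -0.61, 641.784], [-0.022, -0.762, -0.647, 699.177], [0.0, 0.0, 0.0, 1.0]]
top 533.9709201473619 285.8527075013963 216.30877566968195 [[0.028, -0.992, 0.122, 509.493], [-1.0, -0.027, 0.012, 45.919], [-0.009, -0.122, -0.993, 1205.301], [0.0, 0.0, 0.0, 1.0]]
{'clock': 0.1, 'qpos': array([-1.11540942e+00,  3.53594425e-01,  1.63406724e+00,  2.45204696e-05,
        1.15521308e+00, -2.38647233e-03]), 'qvel': array([ 0.00106818, -0.00118347, -0.00205751, -0.00151832, -0.00020799,
       -0.00126421]), 'joint_efforts': array([-4.37522303e-04, -6.06358838e+01, -3.42820644e+01,  4.59840840e-05,
        4.01615704e-03, -2.28628244e-05]), 'eef_pos': array([ 276.04202796, -560.24931774,  230.6238577 ]), 'tcp_rot': array([-3.14031062e+00, -2.54802105e-05,  4.57763449e-01]), 'contact_force': array([-0.09487065, -0.14363756, -0.52899243]), 'wrist_torque': array([-0.00172018, -0.0265721 ,  0.05927266]), 'grasp_force': 0.0, 'opening': 0.9989132472176239}
```

View pics/side0.png

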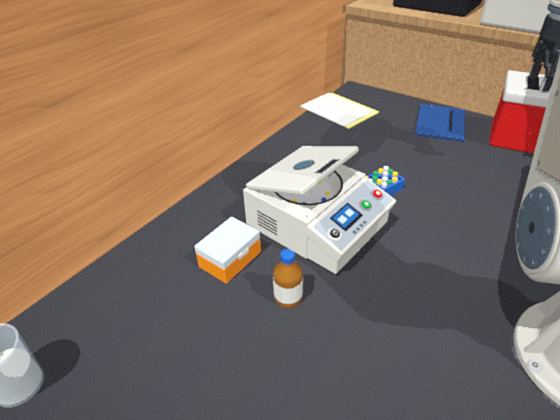

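View pics/top0.png

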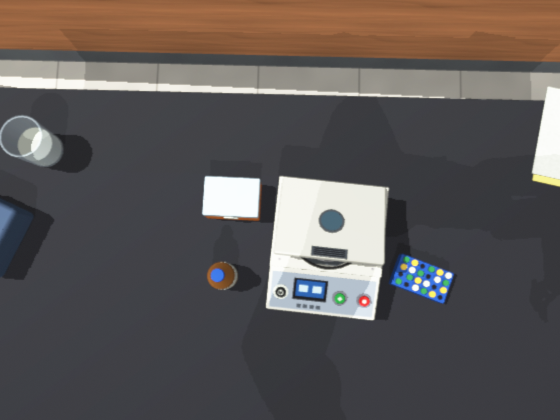

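The side view shows the centrifuge with power at (335,233), start at (367,204), stop at (378,193) and the pad at about (328,167). In the top view they are at (280,292), (340,298), (364,300) and (329,253). The bottle is at the left (222,276), the rack at the right (423,279) and the tip box at (232,198).

```bash
cat > h.py <<'E'
import numpy as np,cv2
def ray(f,u,v):
    d=np.array([(u-f["cx"])/f["fx"],(v-f["cy"])/f["fy"],1.]); P=np.array(f["pose"]); return P[:3,3],P[:3,:3]@d
def onz(f,uv,z):
    o,d=ray(f,*uv); return o+d*(z-o[2])/d[2]
def tri(fa,a,fb,b):
    o1,d1=ray(fa,*a);o2,d2=ray(fb,*b)
    t=np.linalg.lstsq(np.c_[d1,-d2],o2-o1,rcond=None)[0]; p,q=o1+t[0]*d1,o2+t[1]*d2
    return (p+q)/2,np.linalg.norm(p-q)
def blob(f,near,rad,kind):
    im=f["pixels"].astype(int);R,G,B=im[...,0],im[...,1],im[...,2]
    m={"g":(G>R+25)&(G>B+15),"r":(R>G+60)&(R>B+50),"k":im.max(2)<75}[kind].astype(np.uint8)
    w=np.zeros_like(m);cv2.circle(w,near,rad,1,-1)
    n,l,s,c=cv2.connectedComponentsWithStats(m*w)
    i=1+np.argmax(s[1:,4]); return c[i],s[i]
E
python3 - <<'E'
from rig import r
from h import *
T=r.grab_frame("top");S=r.grab_frame("side")
np.set_printoptions(precision=1,suppress=True)
P={}
for n,t,s,k,rad in(("power",(280,292),(335,233),"k",7),("start",(340,298),(367,204),"g",10),("stop",(364,300),(378,193),"r",10),("pad",(329,253),(328,167),"k",20)):
    a,sa=blob(T,t,rad,k);b,sb=blob(S,s,rad if n!="pad" else 14,k); p,e=tri(T,a,S,b); q=onz(T,a,101.8);P[n]=q
    print(n,a,sa,b,sb,"tri",p,e,"plane",q,onz(S,b,101.8))
v=P["power"]-P["stop"];print("yaw",np.arctan2(-v[0],v[1]),np.linalg.norm(v),np.linalg.norm(P["start"]-P["stop"]))
for n,t in(("T",T),("S",S)):
    pass
big=np.vstack([cv2.resize(T["pixels"][235:325,255:395],None,fx=4,fy=4),cv2.resize(S["pixels"][140:230,255:395],None,fx=4,fy=4)])[:,:,::-1]
cv2.imwrite("pics/z.png",cv2.resize(big,None,fx=.83,fy=.83))
E
```

```text
power [281.1 289.5] [276 288   9   6  16] [333.7 234.5] [331 231   8   6  14] tri [493.  65.  94.] 0.6416441229238337 plane [493.4  65.  101.8] [488.9  72.2 101.8]
start [339.1 298.1] [334 293  11  11  93] [365.4 204. ] [361 200  10   9  63] tri [480.  -53.8 101.9] 1.3336303484716614 plane [479.4 -54.1 101.8] [480.6 -53.6 101.8]
stop [363.7 300.8] [359 296  11  11  85] [377.  193.4] [373 190   9   8  49] tri [ 476.  -104.1  101.5] 1.2096679920536502 plane [ 475.4 -104.3  101.8] [ 476.4 -103.4  101.8]
pad [329.  251.8] [314 248  31   9 169] [326.5 165.8] [318 160  18  12  44] tri [568.9 -25.4 186.9] 1.1599553192467298 plane [573.3 -31.6 101.8] [ 630.8 -135.8  101.8]
yaw -0.10561644310367321 170.22853031448287 50.367494578268705
```

View pics/z.png

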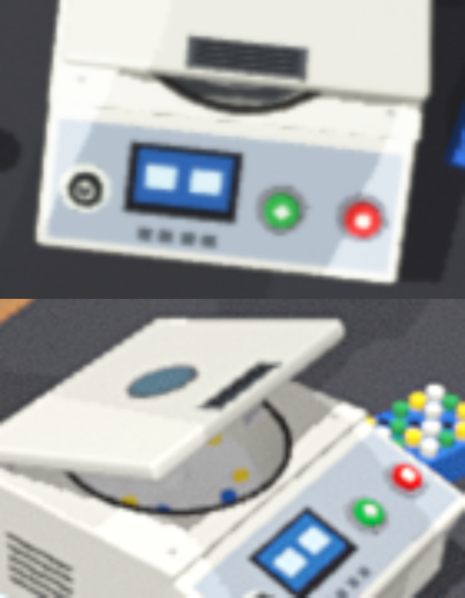

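The tilt of the lid (about 0.36 rad) and the frame fit together: yaw about -0.082 and origin about (590,-27). Next is a small planner that prints moves in tool units.

```bash
cat > plan.py <<'E'
import sys,numpy as np
from scipy.spatial.transform import Rotation as Ro
from rig import r
yaw=-.082; X=np.array([np.cos(yaw),np.sin(yaw),0]);Z=np.array([0,0,1.]);Y=np.cross(Z,X)
O=np.array([589.8,-26.9,0])
def tool(deg):
    t=np.radians(deg); z=np.sin(t)*X-np.cos(t)*Z; x=np.cos(t)*X+np.sin(t)*Z
    return Ro.from_matrix(np.c_[x,np.cross(z,x),z])
def plan(target,Rt,step=1.0,maxrows=30):
    s=r.sense(); p=s["eef_pos"]; R=Ro.from_euler("xyz",s["tcp_rot"])
    w=(R.inv()*Rt).as_rotvec(); wu=np.degrees(w)/6
    nr=int(np.ceil(np.abs(wu).max()/.98-.02)) if np.abs(wu).max()>.03 else 0
    n=max(nr,int(np.ceil(np.linalg.norm(target-p)/40/step)),1)
    print("clock",round(s["clock"],2),"pos",p.round(1),"F",s["contact_force"].round(2),"turn total",wu.round(2),"over",nr,"rows; n",n)
    for i in range(min(n,maxrows)):
        print((R.inv().apply(target-p)/n/40).round(3).tolist())
        if i<nr: R=R*Ro.from_rotvec(w/nr)
def loc(x,y,z): return O+x*X+y*Y+z*Z
n18=np.array([-np.sin(np.radians(18)),0,np.cos(np.radians(18))])
def key(y,h): a=np.array([-107.2,y,101.8])+h*n18; return loc(*a)
E
python3 - <<'E'
from plan import *
plan(key(86,70),tool(18))
E
```

```text
clock 0.2 pos [ 276.1 -560.4  230.8] F [ 0.21  0.09 -0.41] turn total [-0.82  2.93  5.11] over 6 rows; n 17
[0.663, -0.706, 0.092]
[0.592, -0.763, 0.114]
[0.516, -0.814, 0.131]
[0.434, -0.859, 0.143]
[0.348, -0.896, 0.151]
[0.259, -0.925, 0.153]
[0.168, -0.946, 0.151]
[0.168, -0.946, 0.151]
[0.168, -0.946, 0.151]
[0.168, -0.946, 0.151]
[0.168, -0.946, 0.151]
[0.168, -0.946, 0.151]
[0.168, -0.946, 0.151]
[0.168, -0.946, 0.151]
[0.168, -0.946, 0.151]
[0.168, -0.946, 0.151]
[0.168, -0.946, 0.151]
```

Emit:
play_rows(
  rows=[
    {"dp": [0.66, -0.7, 0.05], "turn": [-0.14, 0.49, 0.85], "fingers": 1},
    {"dp": [0.59, -0.76, 0.05], "turn": [-0.14, 0.49, 0.85], "fingers": 1},
    {"dp": [0.52, -0.81, 0.07], "turn": [-0.14, 0.49, 0.85], "fingers": 1},
    {"dp": [0.43, -0.86, 0.08], "turn": [-0.14, 0.49, 0.85], "fingers": 1},
    {"dp": [0.35, -0.9, 0.1], "turn": [-0.14, 0.49, 0.85], "fingers": 1},
  ],
)

```text
clock: 0.62
eef_pos: [331.8, -374.4, 223.8]
tcp_rot: [3.128, -0.267, 0.007]
contact_force: [-0.1, -0.2, 0.7]
opening: 0.296
grasp_force: 0.0
```

Emit:
play_rows(
  rows=[
    {"dp": [0.26, -0.92, 0.1], "turn": [-0.14, 0.49, 0.85], "fingers": 1},
    {"dp": [0.17, -0.95, 0.15], "turn": [0, 0, 0], "fingers": 1},
    {"dp": [0.17, -0.95, 0.15], "turn": [0, 0, 0], "fingers": 1},
    {"dp": [0.17, -0.95, 0.15], "turn": [0, 0, 0], "fingers": 1},
    {"dp": [0.17, -0.95, 0.15], "turn": [0, 0, 0], "fingers": 1},
  ],
)

```text
clock: 1.03
eef_pos: [387.8, -188.7, 207.6]
tcp_rot: [3.138, -0.317, -0.081]
contact_force: [0.7, -0.8, -0.1]
opening: -0.003
grasp_force: 0.0
```

```bash
python3 - <<'E'
from plan import *
plan(key(86,50),tool(18))
E
```

```text
clock 1.03 pos [ 387.8 -188.7  207.6] F [ 0.69 -0.8  -0.11] turn total [ 0.03 -0.03  0.01] over 1 rows; n 7
[0.158, -0.943, 0.268]
[0.158, -0.942, 0.27]
[0.158, -0.942, 0.27]
[0.158, -0.942, 0.27]
[0.158, -0.942, 0.27]
[0.158, -0.942, 0.27]
[0.158, -0.942, 0.27]
```

Emit:
play_rows(
  rows=[
    {"dp": [0.16, -0.94, 0.2], "turn": [0, 0, 0], "fingers": 1},
    {"dp": [0.16, -0.94, 0.2], "turn": [0, 0, 0], "fingers": 1},
    {"dp": [0.16, -0.94, 0.2], "turn": [0, 0, 0], "fingers": 1},
    {"dp": [0.16, -0.94, 0.2], "turn": [0, 0, 0], "fingers": 1},
    {"dp": [0.16, -0.94, 0.3], "turn": [0, 0, 0], "fingers": 1},
  ],
)

```text
clock: 1.45
eef_pos: [447.7, -4.4, 175.7]
tcp_rot: [3.139, -0.319, -0.08]
contact_force: [1.2, -1.4, -0.5]
opening: -0.0
grasp_force: 0.0
```

Emit:
play_rows(
  rows=[
    {"dp": [0.16, -0.94, 0.3], "turn": [0, 0, 0], "fingers": 1},
    {"dp": [0, -0.4, 0.1], "turn": [0, 0, 0], "fingers": 1},
    {"dp": [0, 0, 0], "turn": [0, 0, 0], "fingers": 1},
    {"dp": [0, 0, 0], "turn": [0, 0, 0], "fingers": 1},
  ],
)

```text
clock: 1.78
eef_pos: [462.1, 47.0, 161.3]
tcp_rot: [3.138, -0.315, -0.077]
contact_force: [-0.4, -0.7, 0.0]
opening: -0.002
grasp_force: 0.0
```

```bash
python3 - <<'E'
from plan import *
import cv2
plan(key(86,15),tool(18))
T=r.grab_frame("top");S=r.grab_frame("side")
big=np.vstack([cv2.resize(T["pixels"][235:325,255:395],None,fx=4,fy=4),cv2.resize(S["pixels"][170:260,275:415],None,fx=4,fy=4)])[:,:,::-1]
cv2.imwrite("pics/z1.png",cv2.resize(big,None,fx=.83,fy=.83))
E
```

```text
clock 1.78 pos [462.1  47.  161.3] F [-0.35 -0.68  0.01] turn total [ 0.02 -0.01  0.04] over 1 rows; n 2
[0.081, -0.286, 0.62]
[0.08, -0.285, 0.62]
```

View pics/z1.png

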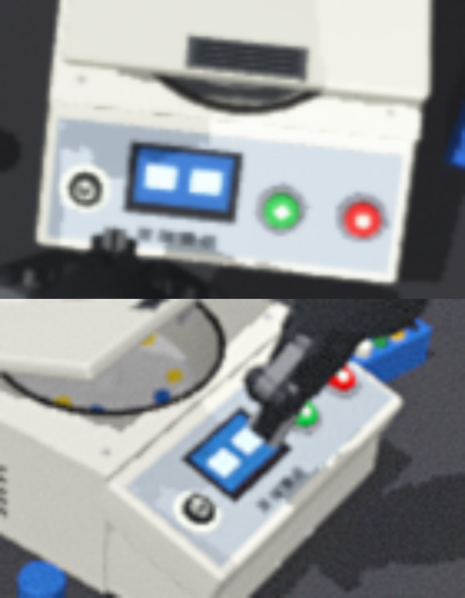

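The fingertip hovers right and in front of the power button, which shows at top (280.6,291.7) and side (334.3,233).

```bash
python3 - <<'E'
from plan import *
from h import *
T=r.grab_frame("top");S=r.grab_frame("side")
print(tri(T,(280.6,291.7),S,(334.3,233)),onz(T,(280.6,291.7),101.8),onz(S,(334.3,233),101.8),key(86,0),key(-36,0))
E
```

```text
(array([489.76387564,  66.28444058, 100.89174823]), np.float64(2.0153704332871323)) [488.88514703  65.80629412 101.8       ] [490.21356312  67.62739049 101.8       ] [490.00430421  67.59158218 101.8       ] [480.01151159 -53.9984836  101.8       ]
```

Emit:
play_rows(
  rows=[
    {"dp": [0.08, -0.28, 0.6], "turn": [0, 0, 0], "fingers": 1},
    {"dp": [0.08, -0.26, 0.6], "turn": [0, 0, 0], "fingers": 1},
    {"dp": [0, 0, 0], "turn": [0, 0, 0], "fingers": 1},
    {"dp": [0, 0, 0], "turn": [0, 0, 0], "fingers": 1},
  ],
)

```text
clock: 2.32
eef_pos: [484.5, 64.7, 117.3]
tcp_rot: [3.138, -0.314, -0.081]
contact_force: [-0.5, -0.1, 0.3]
opening: -0.0
grasp_force: 0.0
```

```bash
python3 - <<'E'
from plan import *
plan(key(86,0),tool(18))
E
```

```text
clock 2.32 pos [484.5  64.7 117.3] F [-0.53 -0.09  0.34] turn total [0.03 0.   0.01] over 1 rows; n 1
[0.005, -0.084, 0.409]
```

Emit:
play_rows(
  rows=[
    {"dp": [0, -0.05, 0.1], "turn": [0, 0, 0], "fingers": 1},
    {"dp": [0, 0, 0.1], "turn": [0, 0, 0], "fingers": 1},
    {"dp": [0, 0, 0.1], "turn": [0, 0, 0], "fingers": 1},
    {"dp": [0, 0, 0.025], "turn": [0, 0, 0], "fingers": 1},
    {"dp": [0, 0, 0.025], "turn": [0, 0, 0], "fingers": 1},
  ],
)

```text
clock: 2.73
eef_pos: [489.7, 67.1, 104.9]
tcp_rot: [3.139, -0.317, -0.081]
contact_force: [0.7, -0.5, -0.1]
opening: 0.004
grasp_force: 0.0
```

Emit:
play_rows(
  rows=[
    {"dp": [0, 0, 0.02], "turn": [0, 0, 0], "fingers": 1},
    {"dp": [0, 0, 0.02], "turn": [0, 0, 0], "fingers": 1},
    {"dp": [0, 0, 0.02], "turn": [0, 0, 0], "fingers": 1},
  ],
)

```text
clock: 2.98
eef_pos: [490.5, 67.3, 102.5]
tcp_rot: [3.139, -0.317, -0.08]
contact_force: [0.5, 0.1, 2.7]
opening: -0.003
grasp_force: 1.2
```

Emit:
play_rows(
  rows=[
    {"dp": [0, 0, 0.02], "turn": [0, 0, 0], "fingers": 1},
    {"dp": [0, 0, 0.02], "turn": [0, 0, 0], "fingers": 1},
    {"dp": [0, 0, 0.02], "turn": [0, 0, 0], "fingers": 1},
  ],
)

```text
clock: 3.23
eef_pos: [491.2, 67.2, 100.2]
tcp_rot: [3.139, -0.316, -0.08]
contact_force: [-1.7, -0.1, 2.4]
opening: -0.0
grasp_force: 1.2
```

Emit:
play_rows(
  rows=[
    {"dp": [0, 0, 0.02], "turn": [0, 0, 0], "fingers": 1},
    {"dp": [0, 0, 0.01], "turn": [0, 0, 0], "fingers": 1},
  ],
)

```text
clock: 3.4
eef_pos: [491.7, 67.2, 99.0]
tcp_rot: [3.139, -0.316, -0.08]
contact_force: [-1.6, -0.3, 1.9]
opening: 0.003
grasp_force: 1.2
```

Emit:
play_rows(
  rows=[
    {"dp": [0, 0, 0.015], "turn": [0, 0, 0], "fingers": 1},
    {"dp": [0, 0, 0.01], "turn": [0, 0, 0], "fingers": 1},
  ],
)

```text
clock: 3.57
eef_pos: [491.9, 67.1, 98.4]
tcp_rot: [3.139, -0.317, -0.081]
contact_force: [-9.2, 1.2, 19.7]
opening: 0.003
grasp_force: 10.7
```

Bottomed out, so I'm backing off now.

Emit:
play_rows(
  rows=[
    {"dp": [0, 0, -0.1], "turn": [0, 0, 0], "fingers": 1},
    {"dp": [0, 0, -0.9], "turn": [0, 0, 0], "fingers": 1},
    {"dp": [-0.3, 0, -0.9], "turn": [0, 0, 0], "fingers": 1},
    {"dp": [-0.3, 0, -0.9], "turn": [0, 0, 0], "fingers": 1},
    {"dp": [0, 0.3, -0.5], "turn": [0, 0, 0], "fingers": 1},
  ],
)

```text
clock: 3.98
eef_pos: [425.3, 61.5, 217.9]
tcp_rot: [3.14, -0.316, -0.08]
contact_force: [1.0, 0.4, 0.8]
opening: -0.001
grasp_force: 0.0
```

```bash
python3 - <<'E'
from plan import *
plan(loc(-21,0,187+20),tool(0))
E
```

```text
clock 3.98 pos [425.3  61.5 217.9] F [1.01 0.42 0.85] turn total [ 0.02 -3.02  0.02] over 4 rows; n 5
[0.696, 0.375, 0.286]
[0.716, 0.374, 0.23]
[0.733, 0.374, 0.172]
[0.744, 0.374, 0.114]
[0.751, 0.373, 0.054]
```

```bash
python3 - <<'E'
from plan import *
a=.362
plan(loc(-20.8+25*np.sin(a),0,187+25*np.cos(a)),tool(-np.degrees(a)))
E
```

```text
clock 3.98 pos [425.3  61.5 217.9] F [1.01 0.42 0.85] turn total [ 0.02 -6.48  0.02] over 7 rows; n 7
[0.532, 0.268, 0.203]
[0.549, 0.268, 0.15]
[0.561, 0.267, 0.096]
[0.568, 0.267, 0.042]
[0.569, 0.267, -0.014]
[0.565, 0.267, -0.069]
[0.556, 0.267, -0.123]
```

Emit:
play_rows(
  rows=[
    {"dp": [0.5, 0.25, 0.1], "turn": [0, -0.93, 0], "fingers": 1},
    {"dp": [0.55, 0.27, 0.1], "turn": [0, -0.93, 0], "fingers": 1},
    {"dp": [0.56, 0.27, 0.08], "turn": [0, -0.93, 0], "fingers": 1},
    {"dp": [0.57, 0.27, 0.03], "turn": [0, -0.93, 0], "fingers": 1},
    {"dp": [0.57, 0.27, -0.03], "turn": [0, -0.93, 0], "fingers": 1},
  ],
)

```text
clock: 4.4
eef_pos: [534.7, -2.2, 218.7]
tcp_rot: [3.14, 0.173, -0.082]
contact_force: [0.6, 0.9, 0.2]
opening: 0.0
grasp_force: 0.0
```

Emit:
play_rows(
  rows=[
    {"dp": [0.56, 0.27, -0.08], "turn": [0, -0.93, 0], "fingers": 1},
    {"dp": [0.55, 0.27, -0.12], "turn": [0, -0.93, 0], "fingers": 1},
    {"dp": [0, 0, 0], "turn": [0, 0, 0], "fingers": 1},
    {"dp": [0, 0, 0], "turn": [0, 0, 0], "fingers": 1},
  ],
)

```text
clock: 4.73
eef_pos: [577.5, -27.3, 212.5]
tcp_rot: [3.138, 0.37, -0.084]
contact_force: [-0.8, 0.3, -0.0]
opening: -0.004
grasp_force: 0.0
```

```bash
python3 - <<'E'
from plan import *
import cv2
a=.362
plan(loc(-20.8,0,187),tool(-np.degrees(a)))
T=r.grab_frame("top");S=r.grab_frame("side")
big=np.vstack([cv2.resize(T["pixels"][215:305,255:395],None,fx=4,fy=4),cv2.resize(S["pixels"][120:210,245:385],None,fx=4,fy=4)])[:,:,::-1]
cv2.imwrite("pics/z2.png",cv2.resize(big,None,fx=.83,fy=.83))
E
```

```text
clock 4.73 pos [577.5 -27.3 212.5] F [-0.8   0.28 -0.  ] turn total [ 0.02  0.08 -0.01] over 1 rows; n 1
[0.031, -0.036, 0.671]
```

View pics/z2.png

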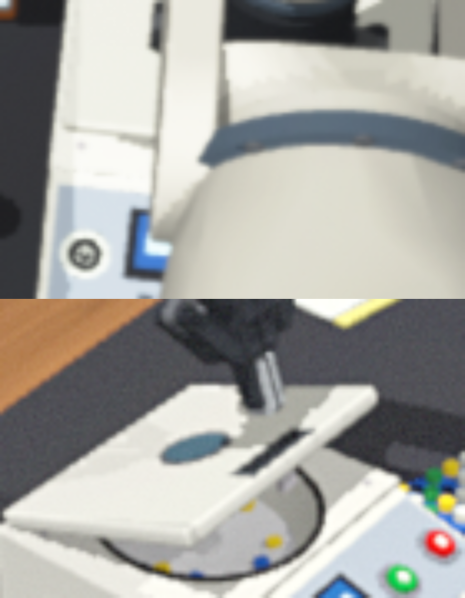

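The fingertip is above the pad (side crop (265,405), pad at (273,452)), in line along the lid's normal. The arm hides the top view.

Emit:
play_rows(
  rows=[
    {"dp": [0.03, -0.03, 0.25], "turn": [0, 0.08, 0], "fingers": 1},
    {"dp": [0, 0, 0.2], "turn": [0, 0, 0], "fingers": 1},
    {"dp": [0, 0, 0.07], "turn": [0, 0, 0], "fingers": 1},
    {"dp": [0, 0, 0.04], "turn": [0, 0, 0], "fingers": 1},
    {"dp": [0, 0, 0.03], "turn": [0, 0, 0], "fingers": 1},
  ],
)

```text
clock: 5.25
eef_pos: [569.2, -24.6, 194.5]
tcp_rot: [3.139, 0.356, -0.082]
contact_force: [0.3, -0.7, -0.1]
opening: 0.003
grasp_force: 0.0
```

Emit:
play_rows(
  rows=[
    {"dp": [0, 0, 0.03], "turn": [0, 0, 0], "fingers": 1},
    {"dp": [0, 0, 0.03], "turn": [0, 0, 0], "fingers": 1},
  ],
)

```text
clock: 5.42
eef_pos: [568.9, -24.7, 191.8]
tcp_rot: [3.139, 0.356, -0.082]
contact_force: [0.0, 0.2, -0.3]
opening: -0.001
grasp_force: 0.0
```

Emit:
play_rows(
  rows=[
    {"dp": [0.02, 0, 0.03], "turn": [0, 0, 0], "fingers": 1},
    {"dp": [0, 0, 0.03], "turn": [0, 0, 0], "fingers": 1},
    {"dp": [0, 0, 0.03], "turn": [0, 0, 0], "fingers": 1},
  ],
)

```text
clock: 5.67
eef_pos: [568.3, -24.8, 187.6]
tcp_rot: [3.139, 0.357, -0.082]
contact_force: [0.0, 0.1, 0.3]
opening: 0.0
grasp_force: 0.0
```

Emit:
play_rows(
  rows=[
    {"dp": [0, 0, 0.03], "turn": [0, 0, 0], "fingers": 1},
    {"dp": [0, 0, 0.03], "turn": [0, 0, 0], "fingers": 1},
    {"dp": [-0.005, 0, 0.06], "turn": [0, 0.15, 0], "fingers": 1},
    {"dp": [-0.006, 0, 0.06], "turn": [0, 0.15, 0], "fingers": 1},
  ],
)

```text
clock: 6.0
eef_pos: [565.6, -24.5, 181.0]
tcp_rot: [3.139, 0.324, -0.082]
contact_force: [1.2, 0.4, 2.1]
opening: 0.001
grasp_force: 1.3
```

Emit:
play_rows(
  rows=[
    {"dp": [-0.006, 0, 0.06], "turn": [0, 0.15, 0], "fingers": 1},
    {"dp": [-0.006, 0, 0.06], "turn": [0, 0.15, 0], "fingers": 1},
    {"dp": [-0.006, 0, 0.06], "turn": [0, 0.15, 0], "fingers": 1},
    {"dp": [-0.006, 0, 0.06], "turn": [0, 0.15, 0], "fingers": 1},
    {"dp": [-0.006, 0, 0.06], "turn": [0, 0.15, 0], "fingers": 1},
  ],
)

```text
clock: 6.42
eef_pos: [560.9, -24.2, 169.9]
tcp_rot: [3.139, 0.245, -0.082]
contact_force: [2.0, -0.8, 1.5]
opening: 0.001
grasp_force: 1.1
```

Emit:
play_rows(
  rows=[
    {"dp": [-0.006, 0, 0.06], "turn": [0, 0.15, 0], "fingers": 1},
    {"dp": [-0.006, 0, 0.06], "turn": [0, 0.15, 0], "fingers": 1},
    {"dp": [-0.006, 0, 0.06], "turn": [0, 0.15, 0], "fingers": 1},
    {"dp": [-0.006, 0, 0.06], "turn": [0, 0.15, 0], "fingers": 1},
    {"dp": [-0.006, 0, 0.06], "turn": [0, 0.15, 0], "fingers": 1},
  ],
)

```text
clock: 6.83
eef_pos: [556.9, -23.9, 158.3]
tcp_rot: [3.139, 0.167, -0.082]
contact_force: [2.2, 0.7, 1.4]
opening: 0.0
grasp_force: 1.1
```

Emit:
play_rows(
  rows=[
    {"dp": [-0.003, 0, 0.06], "turn": [0, 0.15, 0], "fingers": 1},
    {"dp": [-0.003, 0, 0.06], "turn": [0, 0.15, 0], "fingers": 1},
    {"dp": [-0.003, 0, 0.06], "turn": [0, 0.15, 0], "fingers": 1},
    {"dp": [-0.003, 0, 0.06], "turn": [0, 0.15, 0], "fingers": 1},
    {"dp": [-0.003, 0, 0.06], "turn": [0, 0.15, 0], "fingers": 1},
  ],
)

```text
clock: 7.25
eef_pos: [554.3, -23.7, 146.4]
tcp_rot: [3.139, 0.089, -0.081]
contact_force: [1.1, 0.8, 2.4]
opening: 0.001
grasp_force: 1.2
```

Emit:
play_rows(
  rows=[
    {"dp": [-0.003, 0, 0.06], "turn": [0, 0.15, 0], "fingers": 1},
    {"dp": [-0.003, 0, 0.06], "turn": [0, 0.15, 0], "fingers": 1},
    {"dp": [-0.003, 0, 0.06], "turn": [0, 0.15, 0], "fingers": 1},
    {"dp": [-0.001, 0, 0.03], "turn": [0, 0.08, 0], "fingers": 1},
  ],
)

```text
clock: 7.58
eef_pos: [553.1, -23.6, 137.9]
tcp_rot: [3.139, 0.034, -0.081]
contact_force: [-2.7, 0.3, 2.0]
opening: -0.003
grasp_force: 1.2
```

Emit:
play_rows(
  rows=[
    {"dp": [0, 0, 0.03], "turn": [0, 0.08, 0], "fingers": 1},
    {"dp": [0, 0, 0.03], "turn": [0, 0.08, 0], "fingers": 1},
    {"dp": [0, 0, 0.025], "turn": [0, 0.07, 0], "fingers": 1},
  ],
)

```text
clock: 7.83
eef_pos: [553.5, -23.7, 134.8]
tcp_rot: [3.139, 0.01, -0.081]
contact_force: [-2.3, 0.6, 2.4]
opening: -0.002
grasp_force: 1.2
```

Emit:
play_rows(
  rows=[
    {"dp": [0, 0, 0.02], "turn": [0, 0.05, 0], "fingers": 1},
    {"dp": [0, 0, 0.01], "turn": [0, 0, 0], "fingers": 1},
  ],
)

```text
clock: 8.0
eef_pos: [553.5, -23.7, 133.7]
tcp_rot: [3.139, 0.005, -0.081]
contact_force: [-2.3, -0.2, 3.1]
opening: 0.004
grasp_force: 1.2
```

Emit:
play_rows(
  rows=[
    {"dp": [0, 0, 0.015], "turn": [0, 0, 0], "fingers": 1},
    {"dp": [0, 0, 0.015], "turn": [0, 0, 0], "fingers": 1},
  ],
)

```text
clock: 8.17
eef_pos: [553.8, -23.7, 132.6]
tcp_rot: [3.139, 0.005, -0.081]
contact_force: [-2.5, 0.2, 1.7]
opening: -0.001
grasp_force: 1.3
```

Emit:
play_rows(
  rows=[
    {"dp": [0, 0, 0.015], "turn": [0, 0, 0], "fingers": 1},
    {"dp": [0, 0, 0.015], "turn": [0, 0, 0], "fingers": 1},
  ],
)

```text
clock: 8.33
eef_pos: [553.7, -23.7, 131.3]
tcp_rot: [3.139, 0.005, -0.081]
contact_force: [-3.4, -0.1, 3.2]
opening: -0.0
grasp_force: 1.7
```

Emit:
play_rows(
  rows=[
    {"dp": [0, 0, 0.015], "turn": [0, 0, 0], "fingers": 1},
    {"dp": [0, 0, 0.01], "turn": [0, 0, 0], "fingers": 1},
  ],
)

```text
clock: 8.5
eef_pos: [553.7, -23.7, 130.5]
tcp_rot: [3.139, 0.005, -0.081]
contact_force: [-3.9, 0.5, 7.2]
opening: 0.002
grasp_force: 3.9
```

Emit:
play_rows(
  rows=[
    {"dp": [0, 0, 0.01], "turn": [0, 0, 0], "fingers": 1},
    {"dp": [0, 0, 0], "turn": [0, 0, 0], "fingers": 1},
  ],
)

```text
clock: 8.67
eef_pos: [553.6, -23.7, 130.4]
tcp_rot: [3.139, 0.005, -0.081]
contact_force: [-4.6, 0.9, 8.1]
opening: 0.002
grasp_force: 4.4
```

Emit:
play_rows(
  rows=[
    {"dp": [0, 0, -0.1], "turn": [0, 0, 0], "fingers": 1},
    {"dp": [0, 0, -0.7], "turn": [0, 0, 0], "fingers": 1},
    {"dp": [-0.6, 0, -0.7], "turn": [0, 0.5, 0], "fingers": 1},
    {"dp": [-0.9, 0, 0], "turn": [0, 0.9, 0], "fingers": 1},
    {"dp": [-0.9, 0.2, 0], "turn": [0, 0.9, 0], "fingers": 1},
  ],
)

```text
clock: 9.08
eef_pos: [460.6, -23.4, 185.7]
tcp_rot: [3.139, -0.246, -0.08]
contact_force: [-0.9, -0.1, 0.5]
opening: 0.002
grasp_force: 0.0
```

```bash
python3 - <<'E'
from plan import *
import cv2
plan(key(-36,18),tool(18))
T=r.grab_frame("top");S=r.grab_frame("side")
big=np.vstack([cv2.resize(T["pixels"][215:305,255:395],None,fx=4,fy=4),cv2.resize(S["pixels"][150:240,245:385],None,fx=4,fy=4)])[:,:,::-1]
cv2.imwrite("pics/z3.png",cv2.resize(big,None,fx=.83,fy=.83))
E
```

```text
clock 9.08 pos [460.6 -23.4 185.7] F [-0.87 -0.07  0.52] turn total [0.02 0.65 0.02] over 1 rows; n 2
[-0.007, 0.359, 0.86]
[-0.065, 0.361, 0.857]
```

View pics/z3.png

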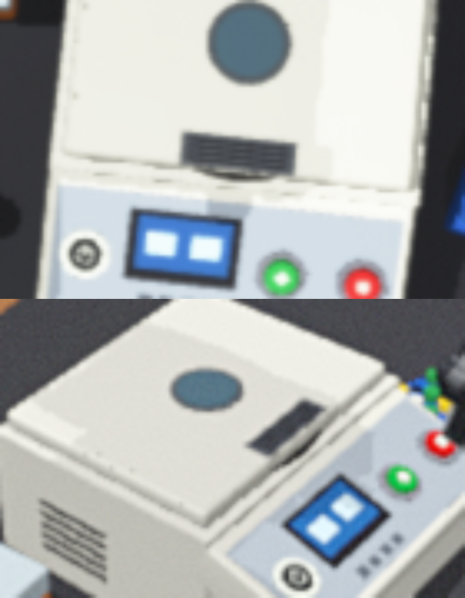

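The lid lies flat and shut, with the pad at top (327,260.8) and side (331.4,188.9). I'll check its height while moving over start.

Emit:
play_rows(
  rows=[
    {"dp": [0, 0.3, 0.5], "turn": [0, 0.55, 0], "fingers": 1},
    {"dp": [0, 0.35, 0.5], "turn": [0, 0, 0], "fingers": 1},
    {"dp": [0, 0, 0.3], "turn": [0, 0, 0], "fingers": 1},
    {"dp": [0, 0, 0], "turn": [0, 0, 0], "fingers": 1},
    {"dp": [0, 0, 0], "turn": [0, 0, 0], "fingers": 1},
  ],
)

```text
clock: 9.6
eef_pos: [469.8, -51.1, 133.0]
tcp_rot: [3.139, -0.292, -0.081]
contact_force: [-0.0, -1.0, 0.6]
opening: -0.002
grasp_force: 0.0
```

```bash
python3 - <<'E'
from plan import *
from h import *
plan(key(-36,0),tool(18))
T=r.grab_frame("top");S=r.grab_frame("side")
print(tri(T,(327,260.8),S,(331.4,188.9)),loc(-35,0,133))
E
```

```text
clock 9.6 pos [469.8 -51.1 133. ] F [-0.02 -1.    0.65] turn total [0.02 0.21 0.01] over 1 rows; n 1
[0.025, 0.049, 0.823]
(array([553.64804548, -25.83840222, 130.60206534]), np.float64(0.4965823307752177)) [554.91760408 -24.03321523 133.        ]
```

Emit:
play_rows(
  rows=[
    {"dp": [0.02, 0.05, 0.3], "turn": [0, 0.2, 0], "fingers": 1},
    {"dp": [0, 0, 0.2], "turn": [0, 0, 0], "fingers": 1},
    {"dp": [0, 0, 0.15], "turn": [0, 0, 0], "fingers": 1},
    {"dp": [0, 0, 0.05], "turn": [0, 0, 0], "fingers": 1},
    {"dp": [0, 0, 0], "turn": [0, 0, 0], "fingers": 1},
  ],
)

```text
clock: 10.12
eef_pos: [478.8, -53.6, 106.6]
tcp_rot: [3.139, -0.313, -0.08]
contact_force: [-0.8, 0.3, 0.1]
opening: 0.002
grasp_force: 0.0
```

Emit:
play_rows(
  rows=[
    {"dp": [0, 0, 0.03], "turn": [0, 0, 0], "fingers": 1},
    {"dp": [0, 0, 0.025], "turn": [0, 0, 0], "fingers": 1},
    {"dp": [0, 0, 0.025], "turn": [0, 0, 0], "fingers": 1},
  ],
)

```text
clock: 10.37
eef_pos: [480.0, -53.9, 104.1]
tcp_rot: [3.139, -0.315, -0.08]
contact_force: [0.0, -1.0, -0.6]
opening: -0.004
grasp_force: 0.0
```

Emit:
play_rows(
  rows=[
    {"dp": [0, 0, 0.025], "turn": [0, 0, 0], "fingers": 1},
    {"dp": [0, 0, 0.025], "turn": [0, 0, 0], "fingers": 1},
    {"dp": [0, 0, 0.025], "turn": [0, 0, 0], "fingers": 1},
    {"dp": [0, 0, 0.02], "turn": [0, 0, 0], "fingers": 1},
  ],
)

```text
clock: 10.7
eef_pos: [481.0, -54.0, 100.3]
tcp_rot: [3.139, -0.315, -0.08]
contact_force: [0.1, 0.8, 2.0]
opening: -0.001
grasp_force: 1.1
```

Emit:
play_rows(
  rows=[
    {"dp": [0, 0, 0.02], "turn": [0, 0, 0], "fingers": 1},
    {"dp": [0, 0, 0], "turn": [0, 0, 0], "fingers": 1},
  ],
)

```text
clock: 10.87
eef_pos: [481.3, -54.0, 99.5]
tcp_rot: [3.139, -0.314, -0.08]
contact_force: [-0.3, 0.5, 3.4]
opening: 0.0
grasp_force: 1.4
```

Emit:
play_rows(
  rows=[
    {"dp": [0, 0, 0.01], "turn": [0, 0, 0], "fingers": 1},
    {"dp": [0, 0, 0.01], "turn": [0, 0, 0], "fingers": 1},
  ],
)

```text
clock: 11.03
eef_pos: [481.5, -54.0, 98.8]
tcp_rot: [3.139, -0.314, -0.08]
contact_force: [-0.9, 0.8, 3.2]
opening: 0.002
grasp_force: 1.6
```

Emit:
play_rows(
  rows=[
    {"dp": [0, 0, 0.01], "turn": [0, 0, 0], "fingers": 1},
    {"dp": [0, 0, 0], "turn": [0, 0, 0], "fingers": 1},
  ],
)

```text
clock: 11.2
eef_pos: [481.7, -54.1, 98.6]
tcp_rot: [3.139, -0.315, -0.08]
contact_force: [-2.7, 1.8, 8.8]
opening: -0.001
grasp_force: 4.6
```

It has bottomed at about 9 N, so I'm releasing and retreating.

Emit:
play_rows(
  rows=[
    {"dp": [0, 0, -0.1], "turn": [0, 0, 0], "fingers": 1},
    {"dp": [0, 0, -0.7], "turn": [0, 0, 0], "fingers": 1},
    {"dp": [-0.2, 0, -0.9], "turn": [0, 0, 0], "fingers": 1},
    {"dp": [-0.3, 0, -0.9], "turn": [0, 0, 0], "fingers": 1},
    {"dp": [-0.3, 0, -0.5], "turn": [0, 0, 0], "fingers": 1},
  ],
)

```text
clock: 11.62
eef_pos: [412.6, -48.2, 208.9]
tcp_rot: [3.138, -0.316, -0.08]
contact_force: [1.3, -0.4, 0.2]
opening: 0.003
grasp_force: 0.0
```

Emit:
play_rows(
  rows=[
    {"dp": [0, 0, 0], "turn": [0, 0, 0], "fingers": 1},
    {"dp": [0, 0, 0], "turn": [0, 0, 0], "fingers": 1},
  ],
)

```text
clock: 11.78
eef_pos: [413.2, -48.2, 207.3]
tcp_rot: [3.138, -0.317, -0.08]
contact_force: [0.1, 0.3, -0.5]
opening: 0.002
grasp_force: 0.0
```

```bash
python3 - <<'E'
from rig import r
import cv2,numpy as np
T=r.grab_frame("top");S=r.grab_frame("side")
big=np.vstack([cv2.resize(T["pixels"][160:320,190:470],None,fx=2,fy=2),cv2.resize(S["pixels"][140:300,190:470],None,fx=2,fy=2)])[:,:,::-1]
cv2.imwrite("pics/z4.png",cv2.resize(big,None,fx=.9,fy=.9))
E
```

```text
(no output)
```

View pics/z4.png

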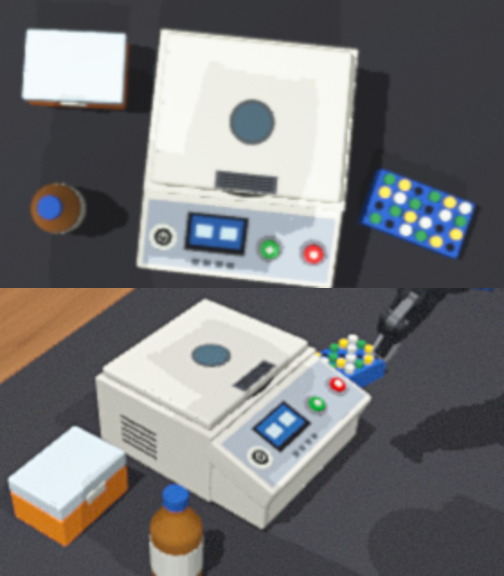

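The lid is shut, start (270,250 in the crop) is up, and the bottle, rack and tip box stand where they were. Handing in.

```bash
python3 -c "
from rig import r
print(r.sign_off())"
```

```text
the job is handed in; nothing more can be done
None
```

Handed in at about 12 s of the 48 s limit: power pressed in to its stop (a brief 22 N peak, heavier than intended), lid shut at about 9 N, start tapped to its stop at about 9 N and released; stop key, bottle, rack and tip box were not touched.

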